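# Clamp a rock core and hold the sensor probe over it through the hood slot

### The job

Crank the core clamp clockwise until its jaw is tight on the slab of rock core. Then take the flat sensor probe out of its stand, pass its blade down through the narrow slot in the white hood plate over the core, and finish while still holding it there in the gripper, upright, its foot hanging about 10 mm above the core and never touching it. Leave the other things on the bench where they stand.

Things in the scene. Friction and masses are not known exactly. Their poses are not given: they have to be found in the camera images.
- slot (a point): centre of the slot's mouth on the top face of the white hood plate (84 x 108 mm, 8 mm thick, top 113 mm above the bench, on four thin posts). The slot, 38 mm long along this point's x and 12 mm wide along its y, goes straight down through the plate; 1.5 mm chamfer; z is up. Below it, the clamped core's top is at z = -53 mm, its centre at y = 0
- crank_axis (a point): point on the vertical axis of the clamp's crank, level with the middle of the crank knob (108 mm above the bench); axes as the clamp's, z up: +y is the way the jaw closes, towards the hood. The crank sits on a grey gearbox 60 x 60 mm, 70 mm high
- crank_knob (a point): middle of the upright pale wooden crank knob: a freely spinning sleeve 18 mm in diameter, 36 mm high (90 to 126 mm above the bench), 45 mm from the crank axis. The steel crank arm beneath it ends at 86 mm. It can be gripped from above and led round the axis without turning the gripper
- crank (a joint): crank angle, rad; 0 = jaw fully open (starts at 0 to 2), grows clockwise seen from above; 4 mm of jaw travel per rad; end stop at 7.0. The jaw's sprung pad has pushed the core against the fixed jaw at about 5.5; beyond, its spring yields (16 N per rad): tight from about 6.1 to the stop. Stays where it is left; turning takes 2 to 5 N at the knob
- rig: the core clamp: aluminium base 150 (x) x 280 (y) x 15 mm, fixed to the bench, place and yaw differ each time; origin at the centre of its underside. The hood plate and fixed jaw are at its +y end (slot at x 0, y 73 mm), the crank at its -y end (axis at x 0, y -100 mm)
- pad: black rubber pad, 60 x 6 x 34 mm, on the front of the clamp's moving steel jaw; origin at the middle of the face that meets the core; it travels along its own +y
- core: slab of reddish rock core, 120 (x) x 44 (y) x 45 (z) mm, about 0.5 kg, loose on the clamp's base between the open jaws, 15 mm above the bench; origin at the centre of its underside. Its two ends stick out from under the hood
- probe: flat sensor probe, about 0.16 kg, upright in its stand (foot 8 mm above the bench); origin at the centre of the foot, z up. From the foot: aluminium blade 36 (x) x 10 (y) mm, edges rounded 5 mm, 72 mm long; white collar 50 x 24 mm, to 80 mm; white grip 30 (x) x 22 (y) mm, 80 to 140 mm, gripped across y. A half turn about z makes no difference
- stand: grey block 70 (x) x 60 (y) x 80 (z) mm with a pocket 40 (x) x 14 (y) mm, 76 mm deep, in which the probe's blade hangs by the collar; fixed to the bench; origin at the centre of its underside
- plug: bystander: round grey core plug standing on end, 38 mm diameter, 55 mm high; origin at its underside
- jar: bystander: amber jar, 56 mm diameter, 70 mm high; origin at its underside
- bottle: bystander: white bottle, 56 mm diameter, 130 mm high; origin at its underside
- beaker: bystander: glass beaker, 68 mm diameter, 80 mm high; origin at its underside
- dish: bystander: steel dish, 90 mm diameter, 30 mm high; origin at its underside
- screwdriver: bystander: screwdriver lying along its x, 180 mm long
- weight: bystander: brass balance weight, 36 mm diameter, 48 mm high; origin at its underside
Not all that is in view belongs to the job. There is more than one size of the probe; the one meant has the size given above. Of the things shaped like the core, the terracotta one is meant.

How it is judged (in metres and radians):
On the way, in this order (a step that is already met when the one before it is completed fails the run):
1. the clamp's pad presses on the core with more than 6 N (contact force between pad and core above 6 N), for 0.3 s.
2. the probe's foot has passed down through the slot, below the hood plate (z of probe in the frame of slot between -0.06 and -0.012 m and x of probe in the frame of slot between -0.005 and 0.005 m and y of probe in the frame of slot between -0.005 and 0.005 m), for 0.1 s.
At the end, for the whole second after the job is handed in: The pad presses the core with over 6 N; the gripper holds the probe still (under 20 mm/s), upright within 0.12 rad, blade through the slot (foot within 5 mm of its centre line), foot 3 to 21 mm above the core (32 to 50 mm below the hood's top face), touching neither core nor stand (contact force between pad and core above 6 N and z of probe in the frame of slot between -0.05 and -0.032 m and x of probe in the frame of slot between -0.005 and 0.005 m and y of probe in the frame of slot between -0.005 and 0.005 m and angle between probe's own z axis and vertical below 0.12 rad and contact force between probe and the fingers above 1 N and contact force between probe and core below 0.5 N and contact force between probe and stand below 0.5 N and linear speed of probe below 0.02 m/s); the arm keeps its last pose, push and grip.
It fails at once if the probe touches the core (contact force between probe and core above 1 N).
It fails at once if a bystander is moved by more than 40 mm (distance of any of plug, jar, bottle, beaker, dish, screwdriver, weight from where it was at the start of the episode above 0.04 m).
It also fails if it takes over 67 s, if anything falls off the work surface, if the arm or the gripper's body presses on something with over 40 N, if the wrist force passes 120 N, or if a joint passes its speed limit or range.

### The arm

A 6-joint arm with a two-finger parallel gripper is mounted at the origin on the work surface. World frame = base frame: x ahead of the robot, y to its left, z up, the work surface at z = 0. Lengths are in m, angles in degrees, forces in N, time in s.
With the tool pointing down it reaches from about 0.4 to 0.825 m from the base axis. Payload 7 kg.
Tool frame: the origin (TCP) lies midway between the tips of the shut fingers; the grasp point (between the pads) lies 19 mm behind it; z points along the fingers, y is the direction in which the jaws open and shut (so a half turn about z gives the same grasp; the last joint's range is limited). The gripper opens to 88 mm and grips with 3 to 60 N. Pads are 19 mm wide; open, the fingers measure 130 mm over their backs; the gripper's body (78 mm by 193 mm) begins 47 mm behind the grasp point.
Start: joints at [-49.211, 20.546, 0.682, 0, -70.136, -16.507], TCP at [0.278, -0.615, 0.203] pointing down, gripper open.
Joint ranges: [-176.03, 176.03], [-82.01, 121.73], [-58.28, 71.71], [-173.87, 95.51], [-174.79, -0.11], [-173.66, 173.66]. Speed limits (degrees/s): [136.94, 136.94, 172.46, 180, 180, 180].

### API

Orientations are given as [roll, pitch, yaw] about the fixed x, y, z axes, in that order (R = Rz(yaw) Ry(pitch) Rx(roll)).
In Python, from plant import get_state, capture, get_calibration, close_job, boxes_of, cut_out gives the robot as it stands.
- The arm moves only by the tool apply_moves, never from a script. Its argument "commands" is a list of rows, each an object with "grip": the closure, from 0 (fully open) to 1 (shut); "slide": the shift along the tool's x, y, z in m, a list of three; "roll": the turn about the tool's z in degrees. In form: [{"grip": grip, "slide": [x, y, z], "roll": roll}, ...]. A call has 1 to 5 rows; each row is the pose to reach, as a shift and turn from the pose commanded when the call began, along the tool's axes at that moment; what a row does not reach only later rows make up. A row lasts 1/8 s, in which the tool goes at most 62.5 mm and 10.7 degrees, less where a joint would pass 70% of its speed; a pose out of reach is approached as far as the arm can. A call with a gripper value outside its range is refused whole. The fingers move at their own pace and stop on an object; "grip_force" is the grip in N (left out, the last holds). Time passes only in rows, so rows that repeat a pose let the fingers close. It gives the time, the measured TCP pose, the force and the opening at its end, in the units of the state.
- get_state(): the state, without advancing time (a new reading comes with each control period).
- capture(name): name is "side" or "top" or "wrist"; returns (picture, depth): 384x512x3 uint8, red, green, blue; 384x512 float32, m along the optical axis (not along the pixel's ray), 0 where there is no reading.
- get_calibration(name): a dict with "mtx" (3x3 intrinsics, pixels), "R" (3x3) and "t" (3): a world point X has camera coordinates R X + t. Camera axes: x right, y down, z forward; pixel columns grow to the right and rows downward; lengths in m; the calibration is good to about 2 mm. A picture is of the moment at which its call begins: read the wrist's pose just before it. get_calibration takes no time and is no camera call; for the wrist camera it gives the pose at the moment of the call.
- close_job(): hands the job in, once; it reports no verdict.
Trained networks look in the newest picture that a camera, given by its name, has taken for a name from the list of things; names that differ only in an ending like _2 or _b are one class to them, and where a whole thing is asked for, a point or a joint stands for the part that bears it (a point fixed in the world has none). Each returns a list of dicts, best first, with "score" (0 to 1); they miss things now and then, are a little off and sometimes report something else, mostly with a low value. They report only what shows in the picture. A call takes as long as a camera call. They do not tell look-alikes from the thing itself.
- boxes_of(name, camera): "position" ([x, y, z] in m, in the coordinates of the camera as it stood for that picture, good to about 4 mm: the middle of the surface that is visible of it).
- cut_out(name, camera): "mask" (384x512 bool, what is visible of it).
The state is a dict: "time_s": time; "joints": joint angles; "qd": joint speeds; "joint_torque": joint torques, N m; "tcp_pos": TCP position; "eef_rot": TCP orientation; "contact_force": force on the tool from outside, world axes, zero at the start; "moment": the same for the moment, N m; "gripper_width": finger opening in m.
Only numpy, scipy, OpenCV 4.12 (cv2) and the standard library are available. Lean on these libraries where they do the work, as an engineer would, in place of code of your own. Each camera call takes 0.05 s, during which the arm holds its last target.

## Working session

There is one attempt and no reset: what is moved stays moved. The work goes in short steps, Python scripts to look and compute and a tool call to move; the robot and the scene stay as the last step left them, time stands still between calls to the robot, and variables do not carry over. Pictures are saved under pics/ and viewed, and the job is handed in when it is done.

Besides the shell and the picture viewer there is one more tool, called after "Emit:" in YAML: its name, and indented under it one key for each argument. apply_moves: Moves the arm, as the interface text tells. Its arguments: {"type":"object","properties":{"commands":{"type":"array"},"grip_force":{"type":"number"}},"required":["commands"]}

```bash
ls; mkdir -p pics
python3 - <<'E'
from plant import *
import cv2,numpy as np
print(get_state())
for n in ["side","top","wrist"]:
    p,d=capture(n); c=get_calibration(n)
    cv2.imwrite(f"pics/{n}0.png",p[:,:,::-1]); np.save(f"d_{n}0.npy",d)
    print(n,c["mtx"].round(1).tolist(),c["R"].round(3).tolist(),c["t"].round(3).tolist())
E
```

```text
pics
{'time_s': 0.0, 'joints': array([-4.92097779e+01,  2.05917207e+01,  6.34457149e-01, -1.92239821e-02,
       -7.01343026e+01, -1.65081415e+01]), 'qd': array([ 0.01418188,  0.02599255, -0.03980998, -0.03631669,  0.04809933,
        0.01893061]), 'joint_torque': array([ 8.46180901e-04, -5.82716203e+01,  2.93065381e+01,  6.99698389e+00,
        6.93502690e-03, -1.27570288e-04]), 'tcp_pos': array([ 0.27735505, -0.61482609,  0.20212749]), 'eef_rot': array([ 1.79907073e+02, -8.69425080e-03, -1.55724459e+02]), 'contact_force': array([-0.64679619,  0.7629427 , -0.1924978 ]), 'moment': array([-0.00203398,  0.02668314, -0.02635469]), 'gripper_width': 0.08737839660527484}
side [[390.2, 0.0, 259.2], [0.0, 390.2, 187.8], [0.0, 0.0, 1.0]] [[1.0, -0.013, 0.024], [0.014, -0.5, -0.866], [0.023, 0.866, -0.5]] [-0.562, 0.107, 1.095]
top [[431.2, 0.0, 257.6], [0.0, 431.2, 193.8], [0.0, 0.0, 1.0]] [[0.001, -1.0, 0.005], [-0.999, -0.002, -0.041], [0.041, -0.005, -0.999]] [0.016, 0.541, 1.554]
wrist [[290.0, 0.0, 258.3], [0.0, 290.0, 195.7], [0.0, 0.0, 1.0]] [[-0.412, 0.911, 0.001], [0.883, 0.398, 0.25], [0.227, 0.104, -0.968]] [0.673, -0.03, 0.389]
```

View pics/top0.png

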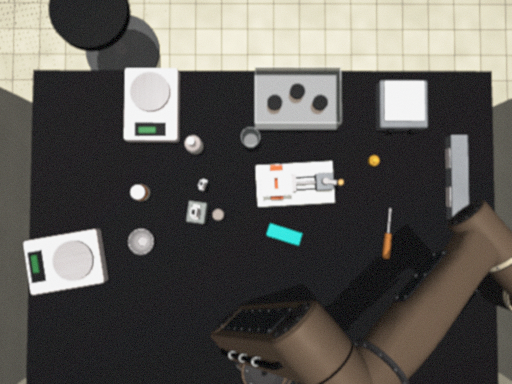

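View pics/side0.png

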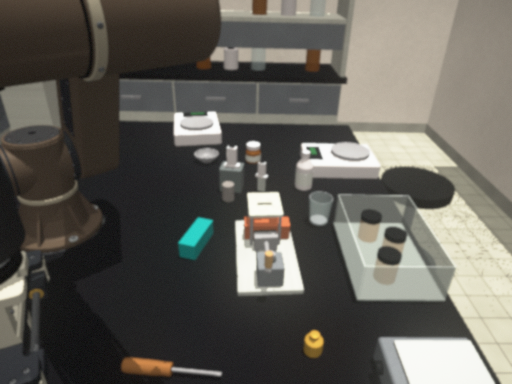

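View pics/wrist0.png

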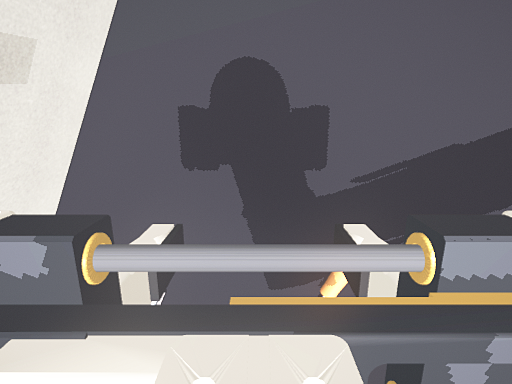

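The top view shows the rig centred near pixel (295,183). Its crank is near (324,181), the knob near (341,182) and the hood to the left. There are two probe-like things, at (197,212) in a block and a smaller one at (202,184). I'll measure these next.

```bash
cat > h.py <<'E'
from plant import *
import cv2,numpy as np
np.set_printoptions(precision=4,suppress=True)
def toworld(c,pc): return c["R"].T@(np.asarray(pc)-c["t"])
def cloud(c,d):
    v,u=np.mgrid[0:d.shape[0],0:d.shape[1]]
    K=c["mtx"]; P=np.stack([(u-K[0,2])/K[0,0]*d,(v-K[1,2])/K[1,1]*d,d],-1)
    return (P-c["t"])@c["R"]
def proj(c,X):
    p=c["R"]@np.asarray(X)+c["t"]; p=c["mtx"]@p; return p[:2]/p[2]
E
python3 - <<'E'
from h import *
p=cv2.imread("pics/top0.png"); cv2.imwrite("pics/top0c.png",cv2.resize(p[140:260,120:420],None,fx=2.6,fy=2.6,interpolation=cv2.INTER_CUBIC))
p=cv2.imread("pics/side0.png"); cv2.imwrite("pics/side0c.png",cv2.resize(p[130:310,170:350],None,fx=3.3,fy=3.3,interpolation=cv2.INTER_CUBIC))
for cam in ["top","side"]:
    c=get_calibration(cam)
    for n in ["slot","crank_axis","crank_knob","rig","pad","core","probe","stand","plug","jar","bottle","beaker","dish","weight","screwdriver"]:
        r=boxes_of(n,cam)
        print(cam,n,[(round(q["score"],2),toworld(c,q["position"]).round(3).tolist()) for q in r[:4]])
print(get_state()["time_s"])
E
```

```text
top slot [(0.61, [0.58, -0.127, 0.015])]
top crank_axis [(0.71, [0.577, -0.125, 0.014])]
top crank_knob [(0.74, [0.48, 0.231, 0.137]), (0.4, [0.581, -0.242, 0.09])]
top rig [(0.64, [0.576, -0.126, 0.009])]
top pad []
top core [(0.68, [0.401, -0.08, 0.045]), (0.53, [0.592, -0.048, 0.066])]
top probe [(0.61, [0.479, 0.23, 0.136]), (0.55, [0.579, 0.212, 0.093])]
top stand [(0.69, [0.475, 0.215, 0.077])]
top plug []
top jar [(0.59, [0.545, 0.429, 0.071]), (0.44, [0.751, 0.047, 0.025]), (0.36, [0.575, -0.127, 0.009])]
top bottle [(0.59, [0.71, 0.24, 0.091])]
top beaker [(0.5, [0.754, 0.043, 0.024])]
top dish [(0.58, [0.373, 0.44, 0.015])]
top weight [(0.42, [0.662, -0.395, 0.033])]
top screwdriver [(0.59, [0.366, -0.444, 0.022]), (0.2, [0.542, 0.43, 0.072])]
side slot [(0.82, [0.572, -0.159, 0.023])]
side crank_axis [(0.87, [0.573, -0.156, 0.019]), (0.49, [0.578, -0.265, 0.107])]
side crank_knob [(0.61, [0.577, -0.265, 0.102])]
side rig [(0.59, [0.573, -0.157, 0.025])]
side pad [(0.32, [0.362, -0.458, 0.023])]
side core [(0.75, [0.584, -0.066, 0.059]), (0.59, [0.403, -0.099, 0.044]), (0.52, [0.57, -0.159, 0.022])]
side probe [(0.8, [0.475, 0.222, 0.11]), (0.75, [0.47, 0.14, 0.037]), (0.7, [0.571, 0.206, 0.062]), (0.61, [0.361, -0.457, 0.024])]
side stand [(0.71, [0.48, 0.202, 0.058])]
side plug []
side jar [(0.62, [0.54, 0.415, 0.042])]
side bottle [(0.97, [0.709, 0.227, 0.062])]
side beaker [(0.56, [0.73, 0.021, 0.058])]
side dish [(0.57, [0.367, 0.446, 0.019])]
side weight [(0.72, [0.659, -0.41, 0.031])]
side screwdriver [(0.65, [0.361, -0.456, 0.022])]
1.65
```

View pics/top0c.png

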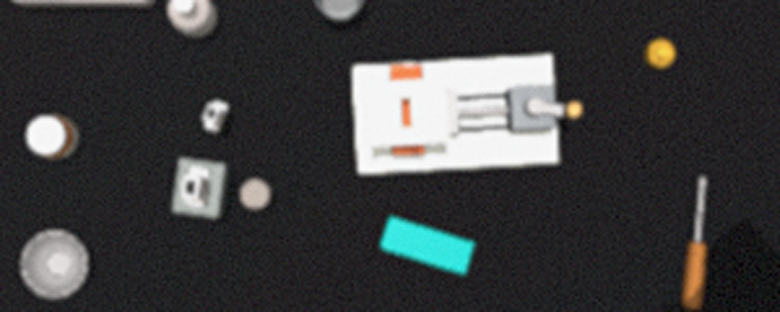

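View pics/side0c.png

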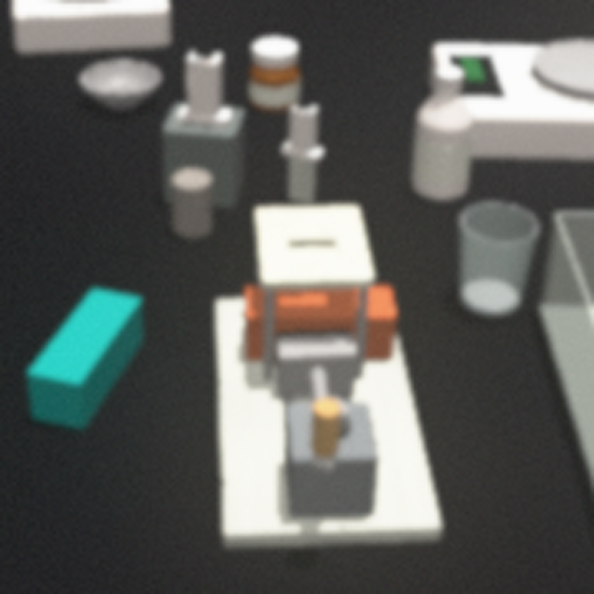

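Run:
```python
from h import *
c=get_calibration("top"); W=cloud(c,np.load("d_top0.npy"))
X,Y,Z=W[...,0],W[...,1],W[...,2]
reg=(X>.45)&(X<.7)&(Y<.05)&(Y>-.32)
def rect(m,n):
    pts=W[m][:,:2].astype(np.float32)
    (cx,cy),(w,h),a=cv2.minAreaRect(pts); print(n,m.sum(),"med",np.median(W[m],0),"rect",cx,cy,w,h,a)
rect(reg&(Z>.008),"rig all"); rect(reg&(Z>.1)&(Y>-.15),"hood"); rect(reg&(Z>.055)&(Z<.08)&(Y<-.14),"gearbox")
rect(reg&(Z>.088)&(Y<-.15),"knob+"); 
r2=(X>.4)&(X<.55)&(Y>.15)&(Y<.3)
rect(r2&(Z>.068)&(Z<.083),"stand"); rect(r2&(Z>.12),"grip");
rect(r2&(Z>.02),"stand all")
r2=(X>.54)&(X<.65)&(Y>.15)&(Y<.3); rect(r2&(Z>.02),"small probe")
# print Z map
np.set_printoptions(linewidth=250)
print((Z[165:205,310:348]*1000).astype(int)[::2])
print((Z[198:226,184:212]*1000).astype(int))
```

```text
rig all 4082 med [ 0.5572 -0.079   0.0597] rect 0.5721140503883362 -0.13611184060573578 0.24431656301021576 0.36764341592788696 0.0793343186378479
hood 1594 med [0.4775 0.0243 1.5744] rect 0.549045205116272 -0.03579440712928772 0.1361553966999054 0.1279788315296173 3.217365264892578
gearbox 249 med [ 0.584  -0.2121  0.0708] rect 0.5853016972541809 -0.2167692333459854 0.06058261916041374 0.060003139078617096 4.968960285186768
knob+ 56 med [ 0.58   -0.2538  0.1073] rect 0.5832155346870422 -0.2376575767993927 0.060631029307842255 0.02133104018867016 83.5042495727539
stand 198 med [0.4732 0.2214 0.0791] rect 0.4767724573612213 0.23035193979740143 0.06089843437075615 0.06986309587955475 82.05776977539062
grip 68 med [0.4783 0.2297 0.1485] rect 0.4781181812286377 0.23104703426361084 0.022974209859967232 0.029548902064561844 79.53112030029297
stand all 455 med [0.4749 0.2199 0.08  ] rect 0.47330042719841003 0.20546509325504303 0.11115418374538422 0.06986309587955475 82.05776977539062
small probe 65 med [0.5729 0.2088 0.0976] rect 0.573763370513916 0.21047672629356384 0.018727881833910942 0.
[... 7200 characters left out ...]
1    3    0   -2    2   80   79   76   80   80   78   81   83   74   79   81   79   79   58   23    1   -3    0   -5   -3    3]
 [   0   -1   -2   10    2    2    1   -3    3    0    3    0    0    0    8   78   76   79   78   79   50 1574   -2    3   -4   -4    3    0]
 [   0   -1    0    1   -1    4    6   -7   -5   -3    0    8    1    1   -8   -3    2    3    3    2    0   -1   -3    0    4    1    0    0]
 [  -1   -5   -2    6   -2    0    0    3   -1   -2    6    4   -5    3    2    6    0   -3   -1    2    3    0    2   -4    0   -8    0    1]
 [   2    0   -3    6   -3    0   -4   -1   -5    2   -2    6    2   -5    0    2   -1    1    1   -4   -1   -2   -2    1    5   -2    5    2]]
```

Run:
```python
from h import *
from scipy.spatial.transform import Rotation as Ro
c=get_calibration("top"); W=cloud(c,np.load("d_top0.npy"))
X,Y,Z=W[...,0],W[...,1],W[...,2]
reg=(X>.45)&(X<.7)&(Y<.05)&(Y>-.32)&(Z<.3)
def rect(m,n):
    m=cv2.morphologyEx(m.astype(np.uint8),cv2.MORPH_OPEN,np.ones((2,2)))>0
    pts=W[m][:,:2].astype(np.float32)
    (cx,cy),(w,h),a=cv2.minAreaRect(pts); print(n,m.sum(),"med",np.median(W[m],0),"rect",cx,cy,w,h,a)
rect(reg&(Z>.009)&(Z<.025),"base"); rect(reg&(Z>.1)&(Y>-.15),"hood"); rect(reg&(Z>.055)&(Z<.08)&(Y<-.14),"gearbox")
rect(reg&(Z>.1)&(Y<-.15),"knob"); 
s=get_state();c=get_calibration("wrist")
T=Ro.from_euler("xyz",s["eef_rot"],degrees=True).as_matrix()
print("cam in tool",T.T@(-c["R"].T@c["t"]-s["tcp_pos"])); print("cam axes in tool (cols)\n",T.T@c["R"].T)
```

```text
base 1676 med [ 0.555  -0.1513  0.0157] rect 0.569201648235321 -0.11752727627754211 0.16373854875564575 0.2954120635986328 3.896864891052246
hood 750 med [ 0.5734 -0.0488  0.113 ] rect 0.5506508350372314 -0.041702136397361755 0.1306075155735016 0.14753523468971252 6.441556453704834
gearbox 248 med [ 0.5804 -0.2157  0.0706] rect 0.5843565464019775 -0.2256154865026474 0.0610361322760582 0.07346224039793015 5.207561492919922
knob 29 med [ 0.5768 -0.2639  0.1231] rect 0.5789454579353333 -0.2752700746059418 0.013472778722643852 0.042347826063632965 8.596162796020508
cam in tool [ 0.0677  0.0008 -0.1809]
cam axes in tool (cols)
 [[ 0.0005 -0.9683 -0.2498]
 [ 1.      0.0004  0.0003]
 [-0.0002 -0.2498  0.9683]]
```

Emit:
apply_moves:
  commands:
    - {"grip": 0, "slide": [-0.02, 0.02, -0.05], "roll": 0}
    - {"grip": 0, "slide": [-0.06, 0.05, -0.08], "roll": 0}
    - {"grip": 0, "slide": [-0.1, 0.08, -0.1], "roll": 0}
    - {"grip": 0, "slide": [-0.145, 0.115, -0.12], "roll": 0}
    - {"grip": 0, "slide": [-0.19, 0.15, -0.13], "roll": 0}

```text
time_s: 2.28
tcp_pos: [0.3898, -0.3991, 0.3345]
eef_rot: [-179.9, 0.1, -155.7]
contact_force: [1.1, -0.1, 0.8]
gripper_width: 0.0875
```

Emit:
apply_moves:
  commands:
    - {"grip": 0, "slide": [-0.045, 0.035, 0], "roll": -10}
    - {"grip": 0, "slide": [-0.09, 0.07, 0], "roll": -20}
    - {"grip": 0, "slide": [-0.135, 0.105, 0], "roll": -30}
    - {"grip": 0, "slide": [-0.18, 0.14, 0], "roll": -40}
    - {"grip": 0, "slide": [-0.22, 0.175, 0], "roll": -50}

```text
time_s: 2.9
tcp_pos: [0.5183, -0.1485, 0.3333]
eef_rot: [-180.0, 0.0, -105.4]
contact_force: [0.9, -1.1, 0.0]
gripper_width: 0.087
```

Emit:
apply_moves:
  commands:
    - {"grip": 0, "slide": [-0.045, -0.008, 0], "roll": -9}
    - {"grip": 0, "slide": [-0.09, -0.016, 0], "roll": -18}
    - {"grip": 0, "slide": [-0.13, -0.024, 0], "roll": -19}
    - {"grip": 0, "slide": [-0.13, -0.024, 0], "roll": -19}

```text
time_s: 3.4
tcp_pos: [0.5767, -0.0295, 0.3323]
eef_rot: [179.9, 0.0, -86.5]
contact_force: [-0.6, 0.1, 0.2]
gripper_width: 0.0882
```

Run:
```python
from h import *
s=get_state(); c=get_calibration("wrist"); p,d=capture("wrist")
print(s["tcp_pos"],s["eef_rot"],s["joints"],s["time_s"])
cv2.imwrite("pics/w1.png",p[:,:,::-1]); np.savez("w1.npz",p=p,d=d,R=c["R"],t=c["t"],mtx=c["mtx"])
```

```text
[ 0.5767 -0.0295  0.3323] [179.9436   0.0056 -86.5488] [ 16.4579   8.1702   0.6862  -0.0183 -82.5697 -13.0043] 3.4
```

View pics/w1.png

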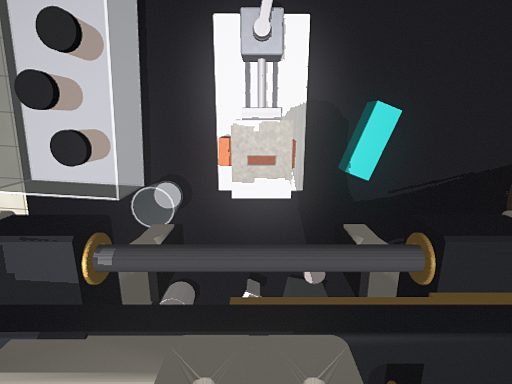

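The wrist view shows the hood at columns 232–292, rows 122–182, with its slot at (261,160). The gearbox top is at (262,30), with the crank arm running out at the top edge. The core sticks out from both sides of the hood.

Run:
```python
from h import *
a=np.load("w1.npz"); c=dict(R=a["R"],t=a["t"],mtx=a["mtx"]); p=a["p"].astype(int); W=cloud(c,a["d"]); X,Y,Z=W[...,0],W[...,1],W[...,2]
def rect(m,n,k=3):
    m=cv2.morphologyEx(m.astype(np.uint8),cv2.MORPH_OPEN,np.ones((k,k)))
    nn,lab,st,_=cv2.connectedComponentsWithStats(m); i=1+np.argmax(st[1:,4]); m=lab==i
    pts=W[m][:,:2].astype(np.float32); (cx,cy),(w,h),a=cv2.minAreaRect(pts)
    v,u=np.nonzero(m)
    print(n,m.sum(),"med",np.median(W[m],0),"rect",cx,cy,w,h,a,"px",u.min(),u.max(),v.min(),v.max()); return m
valid=a["d"]>0
rect(valid&(Z>.1)&(Z<.125)&(Y<0.0)&(Y>-.15),"hood")
rect(valid&(Z>.06)&(Z<.08)&(Y<-.15),"gearbox")
rect(valid&(Z>.008)&(Z<.022)&(abs(X-.58)<.1),"base")
# slot red pixels inside hood
red=(p[...,0]-p[...,2]>40)
v,u=np.mgrid[0:384,0:512]
m=(red&(u>240)&(u<284)&(v>145)&(v<175)).astype(np.uint8)
# rim: project mask pixels to z=.113 plane
v,u=np.nonzero(m); print(len(u),u.min(),u.max(),v.min(),v.max())
K=c["mtx"]; rays=np.stack([(u-K[0,2])/K[0,0],(v-K[1,2])/K[1,1],np.ones(len(u))],-1)@c["R"]; o=-c["R"].T@c["t"]
P=o+rays*((.113-o[2])/rays[:,2])[:,None]; print(cv2.minAreaRect(P[:,:2].astype(np.float32)),P.mean(0))
pp=a["p"][:, :, ::-1]; cv2.imwrite("pics/w1c.png",cv2.resize(pp[0:210,190:330],None,fx=2.8,fy=2.8))
```

```text
hood 4087 med [ 0.5715 -0.0536  0.1122] rect 0.5721331238746643 -0.04746456444263458 0.08405881375074387 0.09953188896179199 3.3381567001342773 px 231 292 120 192
gearbox 1693 med [ 0.5835 -0.2106  0.0692] rect 0.5818132162094116 -0.21577031910419464 0.05990956723690033 0.05992795526981354 3.7707364559173584 px 240 283 7 55
base 4229 med [ 0.5254 -0.1587  0.0143] rect 0.5351145267486572 -0.11824487149715424 0.06849654018878937 0.2780591547489166 3.3743035793304443 px 265 309 14 190
216 248 274 156 163
((0.5724130868911743, -0.04429735615849495), (0.03602254018187523, 0.009676740504801273), 3.4636545181274414) [ 0.5724 -0.0443  0.113 ]
```

View pics/w1c.png

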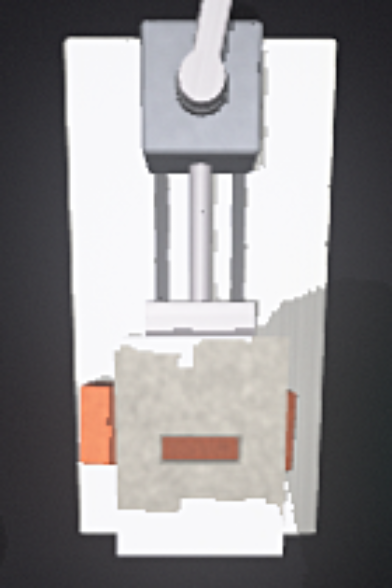

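Emit:
apply_moves:
  commands:
    - {"grip": 0, "slide": [0.05, 0, 0.02], "roll": 0}
    - {"grip": 0.3, "slide": [0.1, 0, 0.04], "roll": 0}
    - {"grip": 0.45, "slide": [0.12, 0, 0.05], "roll": 0}
    - {"grip": 0.5, "slide": [0.12, 0, 0.05], "roll": 0}

```text
time_s: 3.95
tcp_pos: [0.582, -0.1534, 0.2824]
eef_rot: [179.9, 0.0, -86.9]
contact_force: [0.1, 0.5, 0.0]
gripper_width: 0.0634
```

```bash
cat > look.py <<'E'
from h import *
import sys
n=sys.argv[1]
s=get_state(); c=get_calibration("wrist"); p,d=capture("wrist")
print(s["tcp_pos"],s["eef_rot"],s["joints"],s["time_s"],s["gripper_width"])
cv2.imwrite(f"pics/{n}.png",p[:,:,::-1]); np.savez(f"{n}.npz",p=p,d=d,R=c["R"],t=c["t"],mtx=c["mtx"])
E
python3 look.py w2
python3 - <<'E'
from h import *
c=get_calibration("wrist")
for q in boxes_of("crank_knob","wrist"): print(q["score"],toworld(c,q["position"]))
a=np.load("w2.npz"); W=cloud(c,a["d"]); X,Y,Z=W[...,0],W[...,1],W[...,2]
m=((a["d"]>0)&(Z>.118)&(Z<.135)&(Y<-.22)&(abs(X-.58)<.06)).astype(np.uint8)
m=cv2.morphologyEx(m,cv2.MORPH_OPEN,np.ones((3,3)))
print(m.sum(),np.median(W[m>0],0),cv2.minEnclosingCircle(W[m>0][:,:2].astype(np.float32)))
E
```

```text
[ 0.582  -0.1534  0.2824] [179.9167   0.0002 -86.8963] [  3.8187  11.4465  -1.5836  -0.0013 -77.0532  -0.7147] 3.95 0.06337888804573277
0.65 [ 0.5777 -0.2391  0.0852]
218 [ 0.5761 -0.2594  0.1259] ((0.5760488510131836, -0.2595674991607666), 0.008866787888109684)
```

View pics/w2.png

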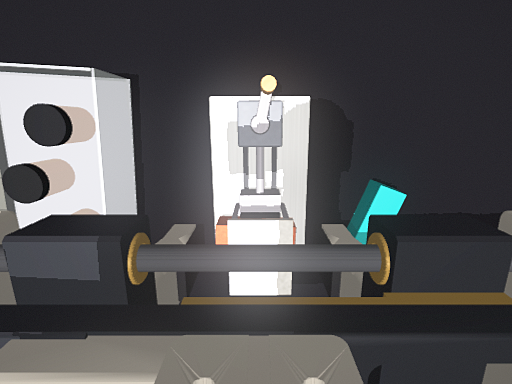

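Emit:
apply_moves:
  commands:
    - {"grip": 0.5, "slide": [0.055, 0.006, 0.02], "roll": 0}
    - {"grip": 0.5, "slide": [0.106, 0.012, 0.04], "roll": 0}
    - {"grip": 0.5, "slide": [0.106, 0.012, 0.09], "roll": 0}
    - {"grip": 0.5, "slide": [0.106, 0.012, 0.12], "roll": 0}
    - {"grip": 0.5, "slide": [0.106, 0.012, 0.12], "roll": 0}

```text
time_s: 4.68
tcp_pos: [0.576, -0.257, 0.1616]
eef_rot: [179.8, 0.1, -86.7]
contact_force: [-0.0, 0.0, 0.7]
gripper_width: 0.0438
```

```bash
python3 look.py w3; python3 -c "
from h import *
s=get_state(); p=s['tcp_pos']; print(p,s['gripper_width'])"
```

```text
[ 0.576  -0.257   0.1616] [179.8044   0.0554 -86.6767] [ -6.3605  18.1716  -8.3768  -0.0242 -63.6537   9.6947] 4.675 0.04384968306442644
[ 0.5773 -0.2575  0.1637] 0.04400666068034069
```

View pics/w3.png

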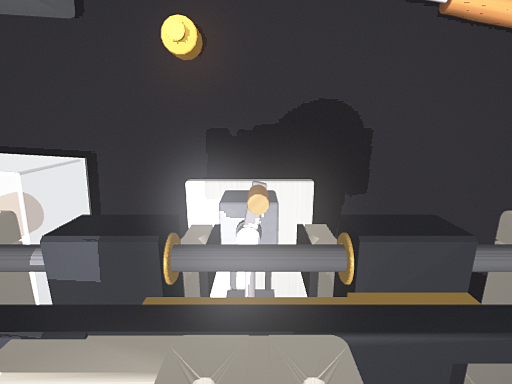

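The knob top is at (258,201), midway between the fingers, so I'll descend and grip it.

Emit:
apply_moves:
  commands:
    - {"grip": 0.5, "slide": [0.003, 0, 0.04], "roll": 0}
    - {"grip": 0.5, "slide": [0.003, 0, 0.07], "roll": 0}
    - {"grip": 0.5, "slide": [0.003, 0, 0.07], "roll": 0}
    - {"grip": 0.85, "slide": [0.003, 0, 0.07], "roll": 0}
    - {"grip": 0.9, "slide": [0.003, 0, 0.07], "roll": 0}
  grip_force: 15

```text
time_s: 5.35
tcp_pos: [0.5785, -0.2612, 0.0954]
eef_rot: [-179.8, -0.1, -86.7]
contact_force: [-0.2, -0.6, -0.3]
gripper_width: 0.0291
```

Emit:
apply_moves:
  commands:
    - {"grip": 1, "slide": [0, 0, 0], "roll": 0}
    - {"grip": 1, "slide": [0, 0, 0], "roll": 0}
    - {"grip": 1, "slide": [0, 0, 0], "roll": 0}
  grip_force: 20

```text
time_s: 5.72
tcp_pos: [0.5775, -0.2614, 0.0942]
eef_rot: [-179.9, -0.0, -86.7]
contact_force: [-2.2, 0.8, 6.0]
gripper_width: 0.0164
```

Run:
```python
from h import *
ax=np.array([.5822,-.2156]); k0=np.array([.5768,-.2603]); r=.045
f0=np.arctan2(*(k0-ax)[::-1]); yaw=np.radians(-86.7)
xt=np.array([np.cos(yaw),np.sin(yaw)]); yt=np.array([np.sin(yaw),-np.cos(yaw)])
cum=np.zeros(2); 
def T(D): 
    p=ax+r*np.array([np.cos(f0-D),np.sin(f0-D)])-(ax+r*np.array([np.cos(f0),np.sin(f0)])); return np.array([p@xt,p@yt])
start=0
for n in range(6):
    st=[]
    for k in range(1,6):
        D=np.radians(start+15*k); st.append((T(D)-cum).round(3))
    print(start,[s.tolist() for s in st]); cum=cum+st[-1]; start+=75
```

```text
0 [[-0.004, 0.011], [-0.01, 0.021], [-0.019, 0.029], [-0.029, 0.034], [-0.041, 0.037]]
75 [[-0.011, -0.001], [-0.022, -0.004], [-0.032, -0.011], [-0.04, -0.019], [-0.046, -0.03]]
150 [[-0.002, -0.011], [-0.002, -0.023], [0.002, -0.034], [0.008, -0.044], [0.017, -0.052]]
225 [[0.01, -0.005], [0.022, -0.008], [0.034, -0.007], [0.045, -0.004], [0.055, 0.003]]
300 [[0.008, 0.008], [0.013, 0.019], [0.016, 0.03], [0.015, 0.042], [0.011, 0.053]]
375 [[-0.006, 0.01], [-0.015, 0.018], [-0.025, 0.023], [-0.037, 0.026], [-0.048, 0.025]]
```

Emit:
apply_moves:
  commands:
    - {"grip": 1, "slide": [-0.004, 0.011, 0], "roll": 0}
    - {"grip": 1, "slide": [-0.01, 0.021, 0], "roll": 0}
    - {"grip": 1, "slide": [-0.019, 0.029, 0], "roll": 0}
    - {"grip": 1, "slide": [-0.029, 0.034, 0], "roll": 0}
    - {"grip": 1, "slide": [-0.041, 0.037, 0], "roll": 0}

```text
time_s: 6.35
tcp_pos: [0.5386, -0.2224, 0.0942]
eef_rot: [-179.8, -0.1, -86.7]
contact_force: [4.8, -2.3, 3.7]
gripper_width: 0.0167
```

```bash
python3 look.py w4
```

```text
[ 0.5386 -0.2224  0.0942] [-179.8356   -0.0586  -86.7104] [ -3.1856  17.1886 -19.6487   0.0497 -52.9928   6.4454] 6.35 0.01667117106769679
```

View pics/w4.png

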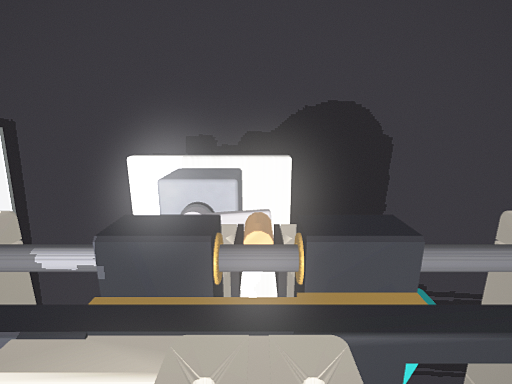

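The crank arm now points to tool +y at (250,217), and the knob (258,225) is in the grip, so the crank is following. I'll carry on.

Emit:
apply_moves:
  commands:
    - {"grip": 1, "slide": [-0.011, -0.001, 0], "roll": 0}
    - {"grip": 1, "slide": [-0.022, -0.004, 0], "roll": 0}
    - {"grip": 1, "slide": [-0.032, -0.011, 0], "roll": 0}
    - {"grip": 1, "slide": [-0.04, -0.019, 0], "roll": 0}
    - {"grip": 1, "slide": [-0.046, -0.03, 0], "roll": 0}

```text
time_s: 7.02
tcp_pos: [0.5649, -0.1751, 0.094]
eef_rot: [180.0, -0.1, -86.7]
contact_force: [0.4, -6.9, 8.2]
gripper_width: 0.0163
```

Emit:
apply_moves:
  commands:
    - {"grip": 1, "slide": [-0.002, -0.011, 0], "roll": 0}
    - {"grip": 1, "slide": [-0.002, -0.023, 0], "roll": 0}
    - {"grip": 1, "slide": [0.002, -0.034, 0], "roll": 0}
    - {"grip": 1, "slide": [0.008, -0.044, 0], "roll": 0}
    - {"grip": 1, "slide": [0.017, -0.052, 0], "roll": 0}

```text
time_s: 7.65
tcp_pos: [0.6182, -0.188, 0.094]
eef_rot: [-180.0, 0.0, -86.7]
contact_force: [-1.8, 2.9, 10.6]
gripper_width: 0.0168
```

Run:
```python
from h import *
p,d=capture("side"); c=get_calibration("side"); np.save("s1d.npy",d)
pp=p[:,:,::-1]; cv2.imwrite("pics/s1.png",cv2.resize(pp[150:310,190:350],None,fx=3.7,fy=3.7,interpolation=cv2.INTER_CUBIC))
```

```text
(no output)
```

View pics/s1.png

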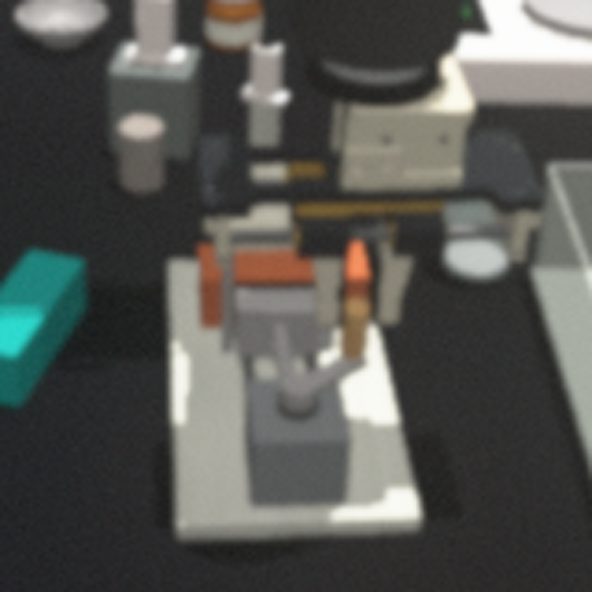

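Emit:
apply_moves:
  commands:
    - {"grip": 1, "slide": [0.01, -0.005, 0], "roll": 0}
    - {"grip": 1, "slide": [0.022, -0.008, 0], "roll": 0}
    - {"grip": 1, "slide": [0.034, -0.007, 0], "roll": 0}

```text
time_s: 8.07
tcp_pos: [0.6283, -0.2214, 0.0941]
eef_rot: [-179.8, 0.0, -86.7]
contact_force: [1.8, 4.1, 8.3]
gripper_width: 0.0168
```

```bash
python3 look.py w5;  python3 - <<'E'
from h import *
print(get_state()["contact_force"],get_state()["tcp_pos"])
# cum so far through 225 then +3 rows
cum=np.array([-.041-.046+.017+.034,.037-.03-.052-.007])
ax=np.array([.5822,-.2156]); k0=np.array([.5768,-.2603]); r=.045
f0=np.arctan2(*(k0-ax)[::-1]); yaw=np.radians(-86.7)
xt=np.array([np.cos(yaw),np.sin(yaw)]); yt=np.array([np.sin(yaw),-np.cos(yaw)])
def T(D): 
    p=ax+r*np.array([np.cos(f0-D),np.sin(f0-D)])-(ax+r*np.array([np.cos(f0),np.sin(f0)])); return np.array([p@xt,p@yt])
start=270
for n in range(6):
    st=[]
    for k in range(1,6):
        D=np.radians(start+6*k); st.append((T(D)-cum).round(3))
    print(start,[s.tolist() for s in st]); cum=cum+st[-1]; start+=30
E
```

```text
[ 0.6283 -0.2214  0.0941] [-179.849     0.0291  -86.6658] [ -2.7074  24.2948  -8.5315  -0.0534 -57.0265   6.0706] 8.075 0.01684920317854266
[ 2.0883 -0.6903  7.0697] [ 0.628  -0.223   0.0942]
270 [[0.004, 0.001], [0.009, 0.002], [0.013, 0.004], [0.017, 0.007], [0.021, 0.01]]
300 [[0.003, 0.003], [0.006, 0.006], [0.009, 0.01], [0.011, 0.014], [0.013, 0.019]]
330 [[0.001, 0.004], [0.002, 0.009], [0.003, 0.014], [0.003, 0.018], [0.002, 0.023]]
360 [[-0.001, 0.005], [-0.003, 0.009], [-0.005, 0.013], [-0.007, 0.017], [-0.01, 0.021]]
390 [[-0.003, 0.004], [-0.007, 0.007], [-0.011, 0.009], [-0.015, 0.012], [-0.019, 0.013]]
420 [[-0.005, 0.002], [-0.009, 0.003], [-0.014, 0.003], [-0.019, 0.003], [-0.023, 0.002]]
```

View pics/w5.png

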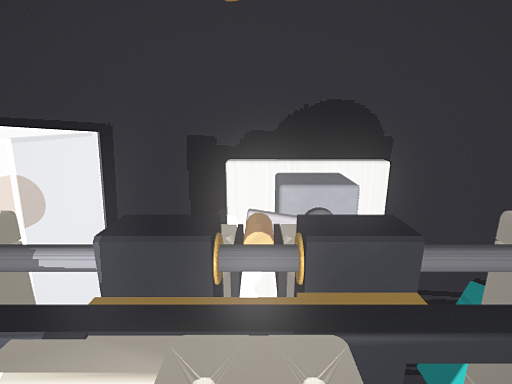

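Emit:
apply_moves:
  commands:
    - {"grip": 1, "slide": [0.004, 0.001, 0], "roll": 0}
    - {"grip": 1, "slide": [0.009, 0.002, 0], "roll": 0}
    - {"grip": 1, "slide": [0.013, 0.004, 0], "roll": 0}
    - {"grip": 1, "slide": [0.017, 0.007, 0], "roll": 0}
    - {"grip": 1, "slide": [0.021, 0.01, 0], "roll": 0}

```text
time_s: 8.75
tcp_pos: [0.6199, -0.243, 0.0942]
eef_rot: [-179.8, 0.0, -86.7]
contact_force: [3.6, 2.0, 6.1]
gripper_width: 0.0172
```

Emit:
apply_moves:
  commands:
    - {"grip": 1, "slide": [0.003, 0.003, 0], "roll": 0}
    - {"grip": 1, "slide": [0.006, 0.006, 0], "roll": 0}
    - {"grip": 1, "slide": [0.006, 0.006, 0], "roll": 0}

```text
time_s: 9.12
tcp_pos: [0.6186, -0.2461, 0.0943]
eef_rot: [-179.3, 0.1, -86.6]
contact_force: [15.5, 16.0, 2.0]
gripper_width: 0.0172
```

The force jumped to 22 N at about 303° of turn, which is the end stop, so the start angle was about 1.7 rad. I'll ease the command back, release the knob and lift.

Emit:
apply_moves:
  commands:
    - {"grip": 1, "slide": [-0.004, -0.004, 0], "roll": 0}
    - {"grip": 1, "slide": [-0.004, -0.004, 0], "roll": 0}
    - {"grip": 0.65, "slide": [-0.004, -0.004, 0], "roll": 0}
    - {"grip": 0.65, "slide": [-0.004, -0.004, 0], "roll": 0}
    - {"grip": 0.65, "slide": [-0.004, -0.004, 0], "roll": 0}

```text
time_s: 9.75
tcp_pos: [0.6151, -0.2456, 0.0922]
eef_rot: [179.9, 0.0, -86.7]
contact_force: [-0.5, 0.3, 0.9]
gripper_width: 0.0304
```

Emit:
apply_moves:
  commands:
    - {"grip": 0.65, "slide": [0, 0, -0.01], "roll": 0}
    - {"grip": 0.65, "slide": [0, 0, -0.04], "roll": 0}
    - {"grip": 0.65, "slide": [0, 0, -0.09], "roll": 0}
    - {"grip": 0.5, "slide": [-0.03, 0, -0.15], "roll": 0}
    - {"grip": 0.3, "slide": [-0.08, 0, -0.18], "roll": 0}

```text
time_s: 10.38
tcp_pos: [0.6121, -0.1667, 0.2767]
eef_rot: [-179.8, -0.1, -86.9]
contact_force: [1.5, 1.1, -0.5]
gripper_width: 0.0455
```

Emit:
apply_moves:
  commands:
    - {"grip": 0.3, "slide": [-0.05, 0.02, -0.01], "roll": -10}
    - {"grip": 0.2, "slide": [-0.1, 0.04, -0.02], "roll": -20}
    - {"grip": 0.2, "slide": [-0.15, 0.06, -0.03], "roll": -30}
    - {"grip": 0.2, "slide": [-0.2, 0.085, -0.04], "roll": -40}
    - {"grip": 0.2, "slide": [-0.25, 0.105, -0.04], "roll": -50}

```text
time_s: 11.0
tcp_pos: [0.4916, 0.0788, 0.3148]
eef_rot: [-179.9, -0.1, -36.4]
contact_force: [0.1, 1.3, -0.7]
gripper_width: 0.0702
```

Run:
```python
from h import *
for n in ["top"]:
    p,d=capture(n); cv2.imwrite(f"pics/{n}2.png",cv2.resize(p[140:260,120:420,::-1],None,fx=2.6,fy=2.6,interpolation=cv2.INTER_CUBIC))
p,d=capture("side"); cv2.imwrite("pics/s2.png",cv2.resize(p[150:310,190:350,::-1],None,fx=3.7,fy=3.7,interpolation=cv2.INTER_CUBIC))
s=get_state();print(s["tcp_pos"],s["eef_rot"])
```

```text
[0.4908 0.0809 0.3145] [-179.8501   -0.013   -36.2038]
```

View pics/s2.png

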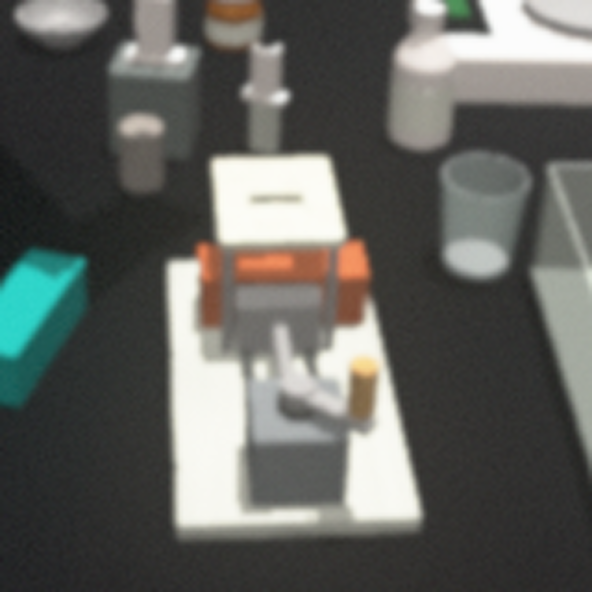

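View pics/top2.png

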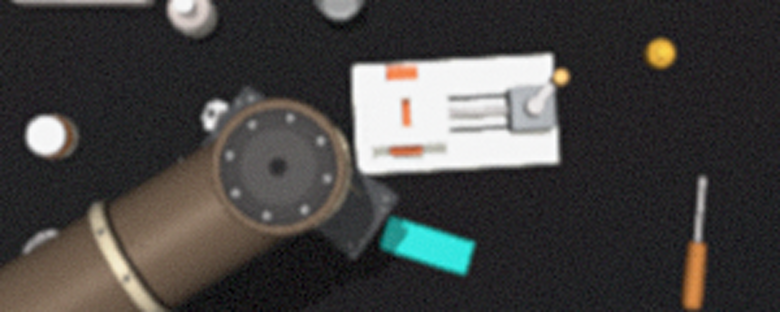

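The knob stopped at 403° from rig +x, or 7.03 rad. That matches the 7.0 stop if zero is at +x. In the side view the jaw stands right against the core. Next is the probe.

Emit:
apply_moves:
  commands:
    - {"grip": 0.2, "slide": [-0.045, -0.025, 0], "roll": -10}
    - {"grip": 0.2, "slide": [-0.09, -0.05, 0], "roll": -20}
    - {"grip": 0.2, "slide": [-0.142, -0.074, 0], "roll": -28}
    - {"grip": 0.2, "slide": [-0.142, -0.074, 0], "roll": -28}

```text
time_s: 11.6
tcp_pos: [0.4216, 0.2241, 0.3136]
eef_rot: [-180.0, -0.0, -8.4]
contact_force: [0.5, -0.5, -0.4]
gripper_width: 0.0702
```

```bash
python3 look.py w6;  python3 - <<'E'
from h import *
a=np.load("w6.npz"); c=dict(R=a["R"],t=a["t"],mtx=a["mtx"]); W=cloud(c,a["d"]); X,Y,Z=W[...,0],W[...,1],W[...,2]; ok=(a["d"]>0)&(abs(X-.48)<.1)&(abs(Y-.23)<.1)
def rect(m,n,k=3):
    m=cv2.morphologyEx(m.astype(np.uint8),cv2.MORPH_OPEN,np.ones((k,k)))
    nn,lab,st,_=cv2.connectedComponentsWithStats(m); i=1+np.argmax(st[1:,4]); m=lab==i
    pts=W[m][:,:2].astype(np.float32); v,u=np.nonzero(m)
    print(n,m.sum(),"med",np.median(W[m],0),"rect",cv2.minAreaRect(pts),"px",u.min(),u.max(),v.min(),v.max())
rect(ok&(Z>.138)&(Z<.16),"grip"); rect(ok&(Z>.07)&(Z<.084),"stand"); rect(ok&(Z>.07)&(Z<.1),"stand+collar");rect(ok&(Z>.085)&(Z<.1),"collar")
E
```

```text
[0.4216 0.2241 0.3136] [-179.9599   -0.0035   -8.4009] [ 51.6692  -1.7836 -12.3388  -0.0172 -79.4083  29.9331] 11.6 0.07020904378539014
grip 485 med [0.4749 0.2322 0.1476] rect ((0.4743696451187134, 0.23260140419006348), (0.021474264562129974, 0.028949644416570663), 81.4112777709961) px 236 254 121 146
stand 1503 med [0.4747 0.2246 0.0792] rect ((0.4735068678855896, 0.23178279399871826), (0.05974207818508148, 0.07014109939336777), 82.16641235351562) px 226 269 106 157
stand+collar 1715 med [0.4767 0.2268 0.0793] rect ((0.4735068678855896, 0.23178279399871826), (0.05974207818508148, 0.07014109939336777), 82.16641235351562) px 226 269 106 157
collar 134 med [0.4941 0.229  0.0871] rect ((0.494232714176178, 0.22922664880752563), (0.021744724363088608, 0.009186781942844391), 81.58331298828125) px 239 255 113 120
```

View pics/w6.png

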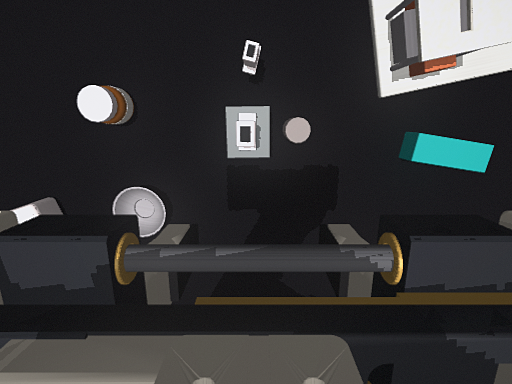

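The gripped part measures 21.5 x 29 mm with its top at 148 mm, so this is the right probe; the other one is smaller. I'll approach it.

Emit:
apply_moves:
  commands:
    - {"grip": 0.2, "slide": [0.03, -0.009, 0.03], "roll": 0}
    - {"grip": 0.2, "slide": [0.051, -0.016, 0.07], "roll": 0}
    - {"grip": 0.2, "slide": [0.051, -0.016, 0.11], "roll": 0}
    - {"grip": 0.2, "slide": [0.051, -0.016, 0.13], "roll": 0}
    - {"grip": 0.2, "slide": [0.051, -0.016, 0.13], "roll": 0}

```text
time_s: 12.28
tcp_pos: [0.4757, 0.2279, 0.1818]
eef_rot: [179.8, 0.1, -8.9]
contact_force: [-0.6, 0.9, 0.2]
gripper_width: 0.07
```

```bash
python3 look.py w7;  python3 - <<'E'
from h import *
a=np.load("w7.npz"); c=dict(R=a["R"],t=a["t"],mtx=a["mtx"]); W=cloud(c,a["d"]); X,Y,Z=W[...,0],W[...,1],W[...,2]; ok=(a["d"]>0)&(abs(X-.48)<.1)&(abs(Y-.23)<.1)
def rect(m,n,k=3):
    m=cv2.morphologyEx(m.astype(np.uint8),cv2.MORPH_OPEN,np.ones((k,k)))
    nn,lab,st,_=cv2.connectedComponentsWithStats(m); i=1+np.argmax(st[1:,4]); m=lab==i
    pts=W[m][:,:2].astype(np.float32); v,u=np.nonzero(m)
    print(n,m.sum(),"med",np.median(W[m],0),"rect",cv2.minAreaRect(pts),"px",u.min(),u.max(),v.min(),v.max())
rect(ok&(Z>.138)&(Z<.16),"grip"); rect(ok&(Z>.07)&(Z<.084),"stand")
E
```

```text
[0.4757 0.2279 0.1818] [179.8364   0.1149  -8.8817] [ 46.9229   7.6702 -19.493   -0.0034 -63.0366  34.1971] 12.275 0.06999780260167883
grip 1065 med [0.4772 0.2319 0.1475] rect ((0.4753063917160034, 0.23234280943870544), (0.02200300060212612, 0.029928745701909065), 81.48712158203125) px 239 267 189 227
stand 2526 med [0.4818 0.2222 0.0793] rect ((0.4737040102481842, 0.23192206025123596), (0.059523019939661026, 0.07050756365060806), 82.26522064208984) px 224 284 155 224
```

View pics/w7.png

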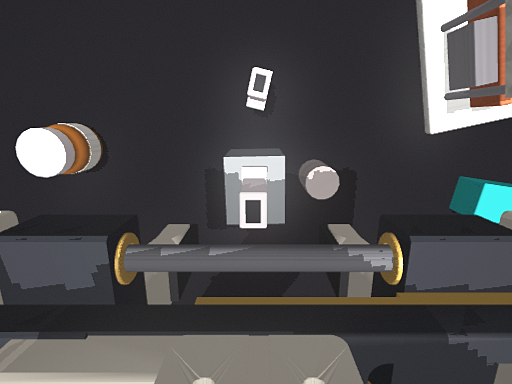

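Emit:
apply_moves:
  commands:
    - {"grip": 0.2, "slide": [-0.001, -0.004, 0], "roll": -0.6}
    - {"grip": 0.2, "slide": [-0.001, -0.004, 0.02], "roll": -0.6}
    - {"grip": 0.2, "slide": [-0.001, -0.004, 0.02], "roll": -0.6}

```text
time_s: 12.7
tcp_pos: [0.4751, 0.2339, 0.1631]
eef_rot: [180.0, 0.0, -8.1]
contact_force: [-0.4, -0.9, 0.3]
gripper_width: 0.0701
```

```bash
python3 look.py w8;  python3 - <<'E'
from h import *
a=np.load("w8.npz"); c=dict(R=a["R"],t=a["t"],mtx=a["mtx"]); W=cloud(c,a["d"]); X,Y,Z=W[...,0],W[...,1],W[...,2]; ok=(a["d"]>0)&(abs(X-.48)<.1)&(abs(Y-.23)<.1)
def rect(m,n,k=3):
    m=cv2.morphologyEx(m.astype(np.uint8),cv2.MORPH_OPEN,np.ones((k,k)))
    nn,lab,st,_=cv2.connectedComponentsWithStats(m); i=1+np.argmax(st[1:,4]); m=lab==i
    pts=W[m][:,:2].astype(np.float32); v,u=np.nonzero(m)
    print(n,m.sum(),"med",np.median(W[m],0),"rect",cv2.minAreaRect(pts),"px",u.min(),u.max(),v.min(),v.max())
rect(ok&(Z>.138)&(Z<.16),"grip"); rect(ok&(Z>.07)&(Z<.084),"stand")
print(get_state()["tcp_pos"],get_state()["eef_rot"])
E
```

```text
[0.4751 0.2339 0.1631] [179.9753   0.0304  -8.1132] [ 47.435    8.6757 -20.9011  -0.0128 -60.4607  34.4581] 12.7 0.07005032543903564
grip 1265 med [0.4774 0.2321 0.1475] rect ((0.47506803274154663, 0.23220890760421753), (0.021780403330922127, 0.03020952269434929), 81.78780364990234) px 246 276 193 235
stand 2904 med [0.4826 0.2264 0.0793] rect ((0.47376906871795654, 0.23167288303375244), (0.06019993871450424, 0.0703301727771759), 82.28564453125) px 229 293 156 229
[0.4756 0.2342 0.1638] [-179.9898   -0.0251   -8.0977]
```

View pics/w8.png

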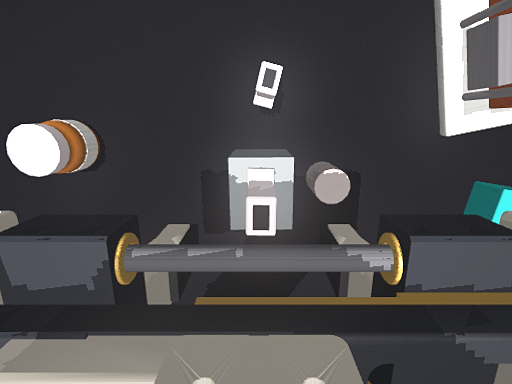

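The grip is now centred between the fingers (column 261 against their midpoint at 259). I'll descend and grasp.

Emit:
apply_moves:
  commands:
    - {"grip": 0.2, "slide": [0, 0.001, 0.03], "roll": 0}
    - {"grip": 0.2, "slide": [0, 0.001, 0.062], "roll": 0}
    - {"grip": 0.3, "slide": [0, 0.001, 0.062], "roll": 0}
    - {"grip": 0.6, "slide": [0, 0.001, 0.062], "roll": 0}
    - {"grip": 0.7, "slide": [0, 0.001, 0.062], "roll": 0}
  grip_force: 15

```text
time_s: 13.38
tcp_pos: [0.4762, 0.2338, 0.1028]
eef_rot: [-179.9, -0.1, -8.1]
contact_force: [0.9, -0.0, -0.0]
gripper_width: 0.0468
```

Emit:
apply_moves:
  commands:
    - {"grip": 1, "slide": [0, 0, 0], "roll": 0}
    - {"grip": 1, "slide": [0, 0, 0], "roll": 0}
    - {"grip": 1, "slide": [0, 0, 0], "roll": 0}
  grip_force: 30

```text
time_s: 13.75
tcp_pos: [0.4754, 0.2331, 0.1013]
eef_rot: [-180.0, -0.0, -8.1]
contact_force: [-0.7, -1.0, 1.6]
gripper_width: 0.0218
```

Emit:
apply_moves:
  commands:
    - {"grip": 1, "slide": [0, 0, -0.02], "roll": 0}
    - {"grip": 1, "slide": [0, 0, -0.05], "roll": 0}
    - {"grip": 1, "slide": [0, 0, -0.09], "roll": 0}
    - {"grip": 1, "slide": [0, 0, -0.13], "roll": 0}
    - {"grip": 1, "slide": [0, 0, -0.16], "roll": 0}
  grip_force: 40

```text
time_s: 14.38
tcp_pos: [0.4753, 0.2331, 0.2627]
eef_rot: [-180.0, -0.0, -8.1]
contact_force: [1.0, 0.5, -1.5]
gripper_width: 0.0217
```

```bash
python3 look.py w9
python3 - <<'E'
from h import *
p,d=capture("side"); np.save("s3d.npy",d); cv2.imwrite("pics/s3.png",cv2.resize(p[60:260,150:350,::-1],None,fx=2.9,fy=2.9,interpolation=cv2.INTER_CUBIC))
s=get_state();print(s["tcp_pos"],s["eef_rot"],s["contact_force"])
E
```

```text
[0.4753 0.2331 0.2627] [-179.9525   -0.0309   -8.1177] [ 47.3634   4.6956 -12.1215  -0.0015 -73.1263  34.5194] 14.375 0.02166955762642268
[0.4767 0.2339 0.2646] [-179.7681   -0.2293   -8.1027] [ 0.844   0.6315 -1.6768]
```

View pics/s3.png

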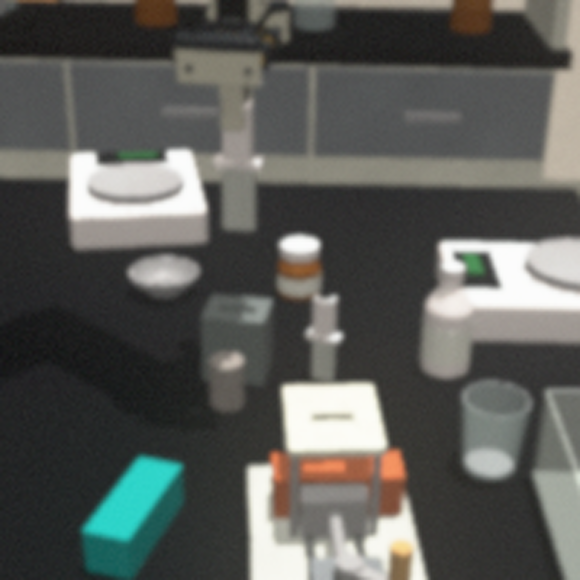

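View pics/w9.png

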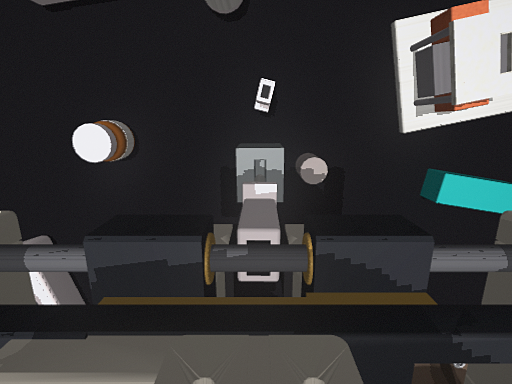

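The probe is held upright: the blade hangs straight in the side view, and the collar is at (260,188) in the wrist view. I'll measure where it sits in the tool frame.

```bash
cat > held.py <<'E'
from h import *
import sys
from scipy.spatial.transform import Rotation as Ro
a=np.load(sys.argv[1]+".npz"); d=a["d"]; K=a["mtx"]
v,u=np.mgrid[0:384,0:512]
P=np.stack([(u-K[0,2])/K[0,0]*d,(v-K[1,2])/K[1,1]*d,d],-1)
# cam pose in tool (from start calibration)
A=np.array([[0.0005,-.9683,-.2498],[1,.0004,.0003],[-.0002,-.2498,.9683]]); o=np.array([.0677,.0008,-.1809])
T=P@A.T+o
x,y,z=T[...,0],T[...,1],T[...,2]; ok=(d>0)
for n,lo,hi in [("collar",.004,.02),("gripface",-.035,-.005),("top",-.055,-.04),("blade",.03,.09)]:
    m=ok&(z>lo)&(z<hi)&(abs(y)<.035)&(x>-.03)&(x<.04)
    if m.sum()<5: print(n,m.sum()); continue
    q=T[m]; print(n,m.sum(),"med",np.median(q,0),"x",np.percentile(q[:,0],[1,50,99]),"y",np.percentile(q[:,1],[1,50,99]),"z",np.percentile(q[:,2],[1,50,99]))
for r in range(176,240,3): 
    print(r,(T[r,240:284:6,:]*1000).round(0).astype(int).tolist())
E
python3 held.py w9
```

```text
collar 678 med [0.0204 0.0017 0.014 ] x [0.0142 0.0204 0.0264] y [-0.0097  0.0017  0.0132] z [0.0045 0.014  0.0183]
gripface 851 med [ 0.016   0.0013 -0.0273] x [0.01   0.016  0.0167] y [-0.0227  0.0013  0.0246] z [-0.0349 -0.0273 -0.0059]
top 1685 med [ 0.0109  0.0007 -0.0457] x [-0.0127  0.0109  0.0164] y [-0.0202  0.0007  0.0222] z [-0.0542 -0.0457 -0.0402]
blade 71 med [0.0188 0.0024 0.073 ] x [0.0157 0.0188 0.0195] y [-0.0021  0.0024  0.0069] z [0.0552 0.073  0.0891]
176 [[0, -22, 182], [-1, -15, 184], [-1, -7, 184], [19, 1, 79], [17, 6, 89], [0, 16, 183], [0, 24, 184], [0, 31, 184]]
179 [[-4, -22, 183], [-4, -15, 184], [-4, -7, 184], [19, 1, 65], [18, 6, 72], [-4, 16, 184], [-4, 24, 184], [-4, 31, 184]]
182 [[-8, -23, 185], [26, -8, 18], [26, -4, 18], [26, 1, 17], [26, 5, 18], [26, 9, 18], [26, 13, 20], [-8, 31, 184]]
185 [[-12, -23, 182], [25, -8, 14], [25, -3, 13], [25, 1, 14], [25, 5, 15], [25, 9, 14], [25, 13, 14], [-12, 31, 183]]
188 [[-16, -23, 183], [23, -8, 13], [23, -3, 14], [23, 1, 14], [23, 5, 13], [23, 9, 14], [23, 13, 15], [-16, 32, 185]]
191 [[-20, -23, 184], [21,
[... 1330 characters left out ...]
0], [16, -2, -38], [16, 1, -39], [16, 4, -39], [16, 7, -39], [16, 10, -40], [10, 14, -24]]
227 [[16, -8, -44], [16, -5, -43], [16, -2, -44], [16, 1, -45], [16, 4, -44], [16, 7, -43], [16, 10, -44], [11, 14, -29]]
230 [[15, -8, -45], [15, -5, -45], [15, -2, -45], [15, 1, -45], [15, 4, -46], [15, 7, -45], [15, 10, -46], [10, 14, -33]]
233 [[14, -8, -46], [14, -5, -46], [14, -2, -46], [14, 1, -46], [14, 4, -46], [14, 7, -46], [13, 10, -45], [11, 13, -38]]
236 [[12, -8, -45], [11, -5, -44], [12, -2, -47], [12, 1, -46], [12, 4, -45], [12, 7, -46], [12, 10, -45], [10, 13, -41]]
239 [[68, 1, -181], [11, -5, -46], [10, -2, -45], [10, 1, -45], [11, 4, -47], [11, 7, -47], [10, 10, -45], [11, 13, -46]]
```

Emit:
apply_moves:
  commands:
    - {"grip": 1, "slide": [0.004, 0.045, -0.005], "roll": -2}
    - {"grip": 1, "slide": [0.01, 0.1, -0.01], "roll": -5}
    - {"grip": 1, "slide": [0.016, 0.155, -0.01], "roll": -8}
    - {"grip": 1, "slide": [0.02, 0.21, -0.01], "roll": -11.5}
    - {"grip": 1, "slide": [0.024, 0.25, -0.01], "roll": -11.5}

```text
time_s: 15.1
tcp_pos: [0.4627, -0.0198, 0.2703]
eef_rot: [-180.0, 0.1, 3.4]
contact_force: [0.7, 0.2, -1.9]
gripper_width: 0.0218
```

Emit:
apply_moves:
  commands:
    - {"grip": 1, "slide": [0, 0.03, 0], "roll": 0}
    - {"grip": 1, "slide": [0, 0.03, 0], "roll": 0}
    - {"grip": 1, "slide": [0, 0.03, 0], "roll": 0}

```text
time_s: 15.48
tcp_pos: [0.4652, -0.0477, 0.2704]
eef_rot: [-180.0, 0.1, 3.3]
contact_force: [-0.8, -0.2, -1.7]
gripper_width: 0.0218
```

```bash
python3 look.py w10; python3 held.py w10 | head -4; python3 -c "
from h import *
s=get_state(); print(s['tcp_pos'],s['eef_rot'])"
```

```text
[ 0.4652 -0.0477  0.2704] [-179.9936    0.06      3.3422] [ 18.339   -1.7723 -17.8131  -0.0226 -74.0155  75.0095] 15.475 0.021796673435206
collar 687 med [0.0206 0.0014 0.0141] x [0.0138 0.0206 0.0264] y [-0.0104  0.0014  0.0133] z [0.0043 0.0141 0.0186]
gripface 865 med [ 0.016   0.0013 -0.0271] x [0.0101 0.016  0.0166] y [-0.0226  0.0013  0.0247] z [-0.0349 -0.0271 -0.0054]
top 1696 med [ 0.0109  0.0007 -0.0457] x [-0.0127  0.0109  0.0164] y [-0.0201  0.0007  0.0222] z [-0.0542 -0.0457 -0.0402]
blade 69 med [0.0189 0.0023 0.073 ] x [0.0161 0.0189 0.0195] y [-0.0021  0.0023  0.0064] z [0.0557 0.073  0.089 ]
[ 0.4653 -0.0474  0.2705] [-179.9933    0.0459    3.3888]
```

View pics/w10.png

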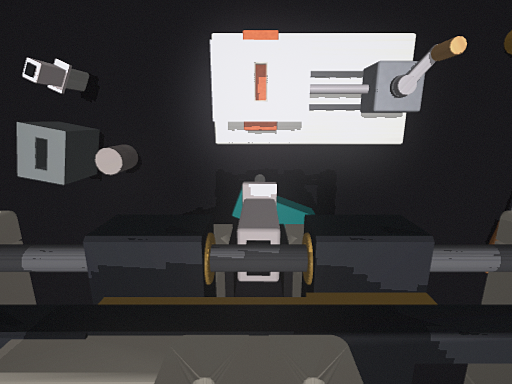

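```bash
cat > slotm.py <<'E'
from h import *
import sys
a=np.load(sys.argv[1]+".npz"); d=a["d"]; K=a["mtx"]; p=a["p"].astype(int); box=[int(q) for q in sys.argv[2:6]]
v,u=np.mgrid[0:384,0:512]
P=np.stack([(u-K[0,2])/K[0,0]*d,(v-K[1,2])/K[1,1]*d,d],-1)
A=np.array([[0.0005,-.9683,-.2498],[1,.0004,.0003],[-.0002,-.2498,.9683]]); o=np.array([.0677,.0008,-.1809])
T=P@A.T+o
inb=(u>=box[0])&(u<=box[1])&(v>=box[2])&(v<=box[3])
red=(p[...,0]-p[...,2]>40)&inb
ring=(cv2.dilate(red.astype(np.uint8),np.ones((13,13)))>0)&~(cv2.dilate(red.astype(np.uint8),np.ones((7,7)))>0)&(d>0)
zh=np.median(T[ring][:,2]); print("hood z in tool",zh,ring.sum())
def onplane(u,v):
    r=np.stack([(u-K[0,2])/K[0,0],(v-K[1,2])/K[1,1],np.ones(len(u))],-1)@A.T
    return o+r*((zh-o[2])/r[:,2])[:,None]
vv,uu=np.nonzero(red); Q=onplane(uu.astype(float),vv.astype(float))
print("px",uu.min(),uu.max(),vv.min(),vv.max(),"slot in tool: mean",Q.mean(0),"rect",cv2.minAreaRect(Q[:,:2].astype(np.float32)))
# subpixel: intensity weighted by redness
w=np.clip(p[...,0]-p[...,2],0,None)*(cv2.dilate(red.astype(np.uint8),np.ones((3,3)))>0)
vv,uu=np.nonzero(w); Q=onplane(uu.astype(float),vv.astype(float)); ww=w[vv,uu].astype(float)
c=(Q*ww[:,None]).sum(0)/ww.sum(); C=np.cov(Q[:,:2].T,aweights=ww); e,V=np.linalg.eigh(C); 
ang=np.degrees(np.arctan2(V[1,1],V[0,1])); print("weighted",c,"long axis ang in tool",(ang+90)%180-90,"lens",np.sqrt(12*e))
E
python3 slotm.py w10 245 280 55 110
python3 - <<'E'
import cv2
p=cv2.imread("pics/w10.png"); cv2.imwrite("pics/w10c.png",cv2.resize(p[20:220,200:330],None,fx=3,fy=3,interpolation=cv2.INTER_NEAREST))
E
```

```text
hood z in tool 0.15797181358367918 389
px 256 266 65 100 slot in tool: mean [0.1088 0.0034 0.158 ] rect ((0.10817395895719528, 0.0038288149517029524), (0.036030616611242294, 0.010925753973424435), 0.08512476831674576)
weighted [0.1074 0.0036 0.158 ] long axis ang in tool -0.9479667793270892 lens [0.0115 0.0356]
```

View pics/w10c.png

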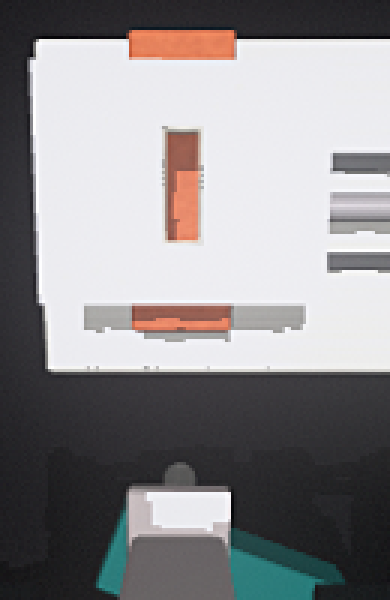

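```bash
cat > edges.py <<'E'
from h import *
import sys
a=np.load(sys.argv[1]+".npz"); d=a["d"]; K=a["mtx"]; p=a["p"]
v,u=np.mgrid[0:384,0:512]
A=np.array([[0.0005,-.9683,-.2498],[1,.0004,.0003],[-.0002,-.2498,.9683]]); o=np.array([.0677,.0008,-.1809])
P=np.stack([(u-K[0,2])/K[0,0]*d,(v-K[1,2])/K[1,1]*d,d],-1); T=P@A.T+o
x,y,z=T[...,0],T[...,1],T[...,2]
ok=(d>0)&(x>0)&(x<.03)&(abs(y-.002)<.02)&(z>-.05)&(z<.095)
for r in list(range(170,240,2)):
    c=np.nonzero(ok[r])[0]
    c=c[(z[r,c]<.05)==(z[r,260]<.05)]
    if len(c)<3: continue
    dm=np.median(d[r,c]); yl=(c.min()-.5-K[0,2])/K[0,0]*dm+o[1]; yr=(c.max()+.5-K[0,2])/K[0,0]*dm+o[1]
    print(r,c.min(),c.max(),"z %.1f x %.1f w %.1f yc %.2f"%(1e3*np.median(z[r,c]),1e3*np.median(x[r,c]),1e3*(yr-yl),500*(yl+yr)))
E
python3 edges.py w10
python3 - <<'E'
import cv2
p=cv2.imread("pics/w10.png"); cv2.imwrite("pics/w10d.png",cv2.resize(p[165:300,200:320],None,fx=5,fy=4.4,interpolation=cv2.INTER_NEAREST))
E
```

```text
174 258 261 z 88.7 x 19.2 w 3.8 yc 1.97
176 256 263 z 80.5 x 18.9 w 7.3 yc 1.93
178 255 264 z 71.1 x 18.8 w 8.8 yc 1.89
180 255 264 z 61.3 x 19.0 w 8.5 yc 1.85
182 243 275 z 18.3 x 26.2 w 23.1 yc 1.32
184 242 276 z 14.3 x 25.6 w 24.1 yc 1.31
186 242 276 z 14.3 x 24.2 w 24.1 yc 1.31
188 242 276 z 14.0 x 22.9 w 24.1 yc 1.31
190 242 276 z 14.2 x 21.4 w 24.2 yc 1.31
192 242 276 z 14.3 x 20.0 w 24.3 yc 1.31
194 243 276 z 14.4 x 18.5 w 23.6 yc 1.66
196 243 276 z 14.1 x 17.2 w 23.6 yc 1.66
198 243 276 z 13.6 x 15.8 w 23.6 yc 1.66
200 243 276 z 7.1 x 16.2 w 22.9 yc 1.63
202 243 276 z 2.4 x 16.1 w 22.3 yc 1.61
204 243 276 z -2.6 x 16.2 w 21.7 yc 1.59
206 243 276 z -6.9 x 16.1 w 21.3 yc 1.57
208 242 276 z -11.1 x 16.1 w 21.4 yc 1.25
210 242 276 z -15.4 x 16.2 w 20.9 yc 1.24
212 241 276 z -19.3 x 16.1 w 21.0 yc 0.94
214 241 277 z -23.0 x 16.1 w 21.2 yc 1.22
216 240 277 z -26.3 x 16.1 w 21.3 yc 0.93
218 240 278 z -29.9 x 16.1 w 21.4 yc 1.21
220 239 278 z -33.3 x 16.1 w 21.5 yc 0.93
222 239 278 z -36.4 x 16.1 w 21.1 yc 0.93
224 225 296 z -38.8 x 15.8 w 37.4 yc 1.96
226 224 296 z -41.6 x 15.8 w 37.2 yc 1.69
228 224 297 z -43.7 x 15.5 w 37.2 yc 1.93
230 223 298 z -44.7 x 14.8 w 38.0 yc 1.92
232 223 298 z -45.1 x 13.9 w 38.0 yc 1.92
234 222 299 z -44.9 x 12.8 w 39.1 yc 1.92
236 221 300 z -45.5 x 11.9 w 40.0 yc 1.92
238 220 301 z -45.4 x 10.8 w 41.1 yc 1.92
```

View pics/w10d.png

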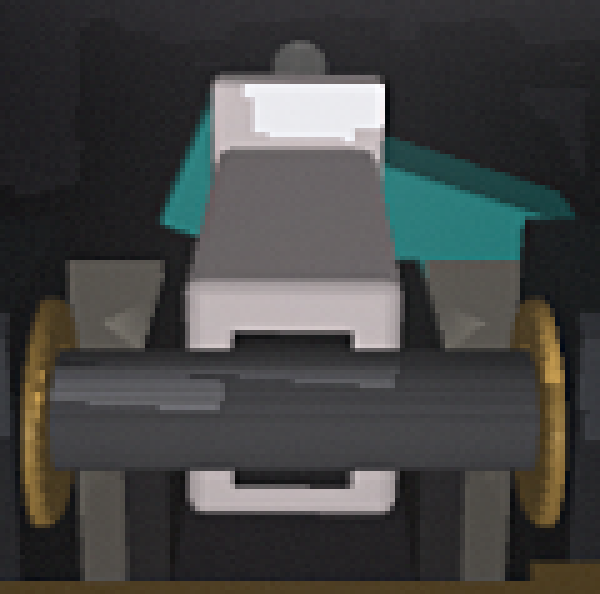

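Emit:
apply_moves:
  commands:
    - {"grip": 1, "slide": [0.03, 0, 0], "roll": 0}
    - {"grip": 1, "slide": [0.07, 0.001, 0], "roll": 0}
    - {"grip": 1, "slide": [0.1, 0.001, 0.01], "roll": 0}
    - {"grip": 1, "slide": [0.107, 0.001, 0.03], "roll": 0}
    - {"grip": 1, "slide": [0.107, 0.001, 0.04], "roll": 0}

```text
time_s: 16.15
tcp_pos: [0.5721, -0.0415, 0.2291]
eef_rot: [180.0, 0.2, 3.4]
contact_force: [0.5, -0.2, -1.2]
gripper_width: 0.0219
```

Emit:
apply_moves:
  commands:
    - {"grip": 1, "slide": [0, 0, 0], "roll": 0}
    - {"grip": 1, "slide": [0, 0, 0], "roll": 0}

```text
time_s: 16.4
tcp_pos: [0.5725, -0.0422, 0.2321]
eef_rot: [180.0, -0.1, 3.4]
contact_force: [-0.4, 0.1, -0.7]
gripper_width: 0.0217
```

```bash
python3 look.py w11; python3 edges.py w11 | head -12;  python3 - <<'E'
from h import *
s=get_state();print(s["tcp_pos"],s["eef_rot"],s["contact_force"])
p=cv2.imread("pics/w11.png"); cv2.imwrite("pics/w11c.png",cv2.resize(p[110:250,190:330],None,fx=4.2,fy=4.2,interpolation=cv2.INTER_NEAREST))
p,d=capture("side"); cv2.imwrite("pics/s4.png",cv2.resize(p[100:300,170:370,::-1],None,fx=2.9,fy=2.9,interpolation=cv2.INTER_CUBIC))
E
```

```text
[ 0.5725 -0.0422  0.2321] [179.9995  -0.0826   3.4184] [ 15.3133   9.9962  -9.8876   0.0187 -70.0355  78.0988] 16.4 0.021696393233585503
174 258 261 z 88.5 x 19.3 w 3.8 yc 1.97
176 256 263 z 80.0 x 18.9 w 7.3 yc 1.93
178 255 264 z 71.6 x 18.7 w 8.9 yc 1.90
180 255 264 z 61.6 x 18.9 w 8.5 yc 1.86
182 243 275 z 18.2 x 26.2 w 23.1 yc 1.32
184 242 276 z 14.4 x 25.6 w 24.1 yc 1.31
186 242 276 z 13.9 x 24.3 w 24.1 yc 1.31
188 242 276 z 14.0 x 22.9 w 24.1 yc 1.31
190 242 276 z 14.3 x 21.4 w 24.2 yc 1.31
192 242 276 z 14.2 x 20.0 w 24.2 yc 1.31
194 243 276 z 14.1 x 18.6 w 23.6 yc 1.66
196 243 276 z 14.1 x 17.1 w 23.6 yc 1.66
[ 0.5725 -0.0423  0.2323] [-179.9944   -0.1049    3.4084] [ 0.9128 -0.2067 -1.379 ]
```

View pics/w11c.png

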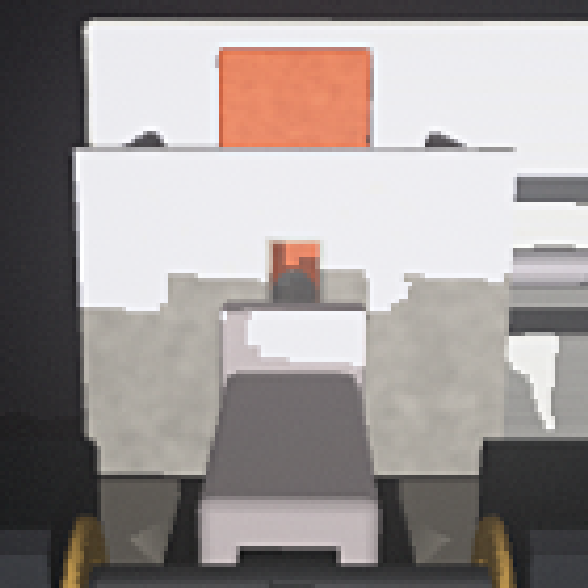

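View pics/s4.png

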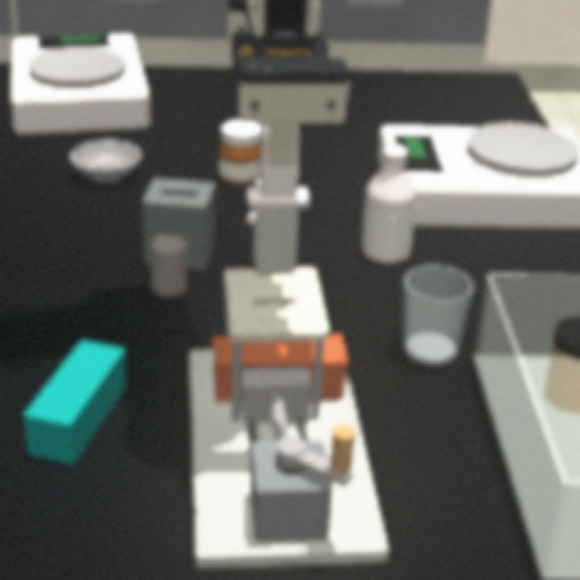

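The blade is centred across the slot to within about 0.3 mm (blade column 260.4, slot 260.2). Along its length it needs about +0.8 mm. I'll descend slowly and watch the force.

Emit:
apply_moves:
  commands:
    - {"grip": 1, "slide": [0.0008, 0, 0.005], "roll": 0}
    - {"grip": 1, "slide": [0.0008, 0, 0.015], "roll": 0}
    - {"grip": 1, "slide": [0.0008, 0, 0.022], "roll": 0}
    - {"grip": 1, "slide": [0.0008, 0, 0.027], "roll": 0}
    - {"grip": 1, "slide": [0.0008, 0, 0.03], "roll": 0}

```text
time_s: 17.12
tcp_pos: [0.5731, -0.0425, 0.2005]
eef_rot: [180.0, 0.0, 3.4]
contact_force: [0.3, -0.2, -1.6]
gripper_width: 0.0218
```

```bash
python3 look.py w12
python3 - <<'E'
from h import *
s=get_state();print(s["tcp_pos"],s["eef_rot"],s["contact_force"],s["moment"])
p=cv2.imread("pics/w12.png"); cv2.imwrite("pics/w12c.png",cv2.resize(p[110:250,190:330],None,fx=4.2,fy=4.2,interpolation=cv2.INTER_NEAREST))
E
```

```text
[ 0.5731 -0.0425  0.2005] [179.9907   0.0346   3.3793] [ 15.2564  11.2727 -12.4769   0.0021 -66.2862  78.122 ] 17.125 0.02181703753538553
[ 0.573  -0.0425  0.2003] [179.9947   0.0513   3.3752] [ 0.115   0.5063 -2.0366] [-0.0833  0.1692 -0.0772]
```

View pics/w12c.png

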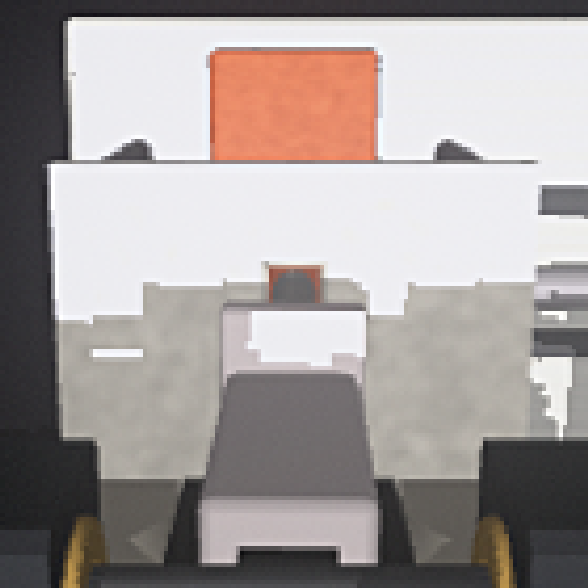

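The blade is in the slot, centred, with no contact force. I'll go on down to the final height.

Emit:
apply_moves:
  commands:
    - {"grip": 1, "slide": [0, 0, 0.008], "roll": 0}
    - {"grip": 1, "slide": [0, 0, 0.016], "roll": 0}
    - {"grip": 1, "slide": [0, 0, 0.022], "roll": 0}
    - {"grip": 1, "slide": [0, 0, 0.028], "roll": 0}
    - {"grip": 1, "slide": [0, 0, 0.034], "roll": 0}

```text
time_s: 17.8
tcp_pos: [0.5732, -0.0424, 0.1667]
eef_rot: [180.0, -0.0, 3.4]
contact_force: [-0.1, 0.6, -1.2]
gripper_width: 0.0215
```

Emit:
apply_moves:
  commands:
    - {"grip": 1, "slide": [0, 0, 0], "roll": 0}
    - {"grip": 1, "slide": [0, 0, 0], "roll": 0}
    - {"grip": 1, "slide": [0, 0, 0], "roll": 0}

```text
time_s: 18.18
tcp_pos: [0.5734, -0.0424, 0.1674]
eef_rot: [-180.0, -0.0, 3.4]
contact_force: [0.7, 0.5, -0.8]
gripper_width: 0.022
```

```bash
python3 look.py w13; python3 edges.py w13 | head -12
python3 - <<'E'
from h import *
for i in range(3):
    capture("top")
    s=get_state();print(s["tcp_pos"],s["eef_rot"],s["contact_force"],s["moment"],s["time_s"])
p=cv2.imread("pics/w13.png"); cv2.imwrite("pics/w13c.png",cv2.resize(p[110:250,190:330],None,fx=4.2,fy=4.2,interpolation=cv2.INTER_NEAREST))
p,d=capture("side"); cv2.imwrite("pics/s5.png",cv2.resize(p[130:310,170:350,::-1],None,fx=3.2,fy=3.2,interpolation=cv2.INTER_CUBIC))
E
```

```text
[ 0.5734 -0.0424  0.1674] [-179.9972   -0.0308    3.3851] [ 15.2616  12.677  -15.2119   0.004  -62.0804  78.1216] 18.175 0.021951195794539406
170 236 284 z 55.3 x 28.6 w 40.3 yc 2.23
172 236 283 z 55.2 x 26.9 w 39.5 yc 1.82
174 236 283 z 55.4 x 25.2 w 39.6 yc 1.82
176 236 283 z 55.1 x 23.6 w 39.6 yc 1.82
178 236 283 z 55.2 x 21.9 w 39.7 yc 1.83
180 236 283 z 55.4 x 20.2 w 39.8 yc 1.83
182 243 275 z 18.2 x 26.2 w 23.1 yc 1.32
184 242 276 z 14.4 x 25.6 w 24.1 yc 1.31
186 242 276 z 13.9 x 24.3 w 24.1 yc 1.31
188 242 276 z 14.3 x 22.8 w 24.2 yc 1.31
190 242 276 z 14.2 x 21.4 w 24.2 yc 1.31
192 242 276 z 14.1 x 20.0 w 24.2 yc 1.31
[ 0.5733 -0.0424  0.1673] [-179.9961   -0.025     3.3819] [ 0.5837 -0.1729 -0.9093] [-0.1416  0.1243  0.0053] 18.275
[ 0.5733 -0.0424  0.1673] [-179.9952   -0.0228    3.383 ] [ 0.3612 -0.2641 -1.5767] [-0.115   0.1846 -0.0374] 18.325
[ 0.5732 -0.0424  0.1672] [-179.9988   -0.0124    3.3817] [ 0.3414 -0.7496 -0.9418] [-0.1048  0.15    0.0082] 18.375
```

View pics/w13c.png

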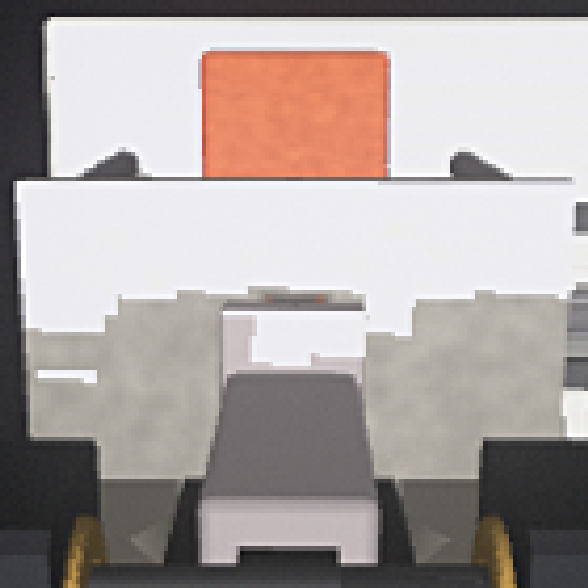

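View pics/s5.png

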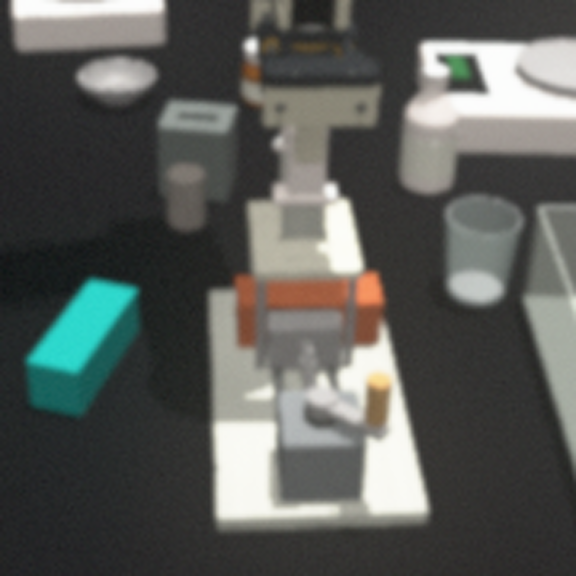

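Both routes put the foot 38.7 to 39.4 mm below the hood's top face, with no contact force. I'll lower it 2 mm towards mid-range, let it settle and hand in.

Emit:
apply_moves:
  commands:
    - {"grip": 1, "slide": [0, 0, 0.002], "roll": 0}
    - {"grip": 1, "slide": [0, 0, 0.002], "roll": 0}
    - {"grip": 1, "slide": [0, 0, 0.002], "roll": 0}
    - {"grip": 1, "slide": [0, 0, 0.002], "roll": 0}

```text
time_s: 18.92
tcp_pos: [0.5732, -0.0424, 0.1651]
eef_rot: [-180.0, -0.0, 3.4]
contact_force: [-0.8, 0.1, -1.3]
gripper_width: 0.0218
```

Run:
```python
from h import *
s=get_state();print(s["tcp_pos"],s["eef_rot"],s["contact_force"],s["gripper_width"],s["time_s"],abs(s["qd"]).max())
print(close_job())
```

```text
[ 0.5732 -0.0424  0.1651] [-179.9993   -0.0061    3.3821] [-0.7944  0.1031 -1.3395] 0.021761592883329902 18.925 0.07521704387765078
the job is handed in; nothing more can be done
None
```

The clamp is cranked tight and the probe hangs through the hood slot, held in the gripper. I handed the job in at about 19 s of the 67 s allowed; no verdict was reported.

- **Clamp:** I led the crank clockwise about 303°, until the force jumped to 22 N at the end stop. The knob's direction there reads about 7.0 rad, which matches the stop, and the side view showed the jaw right against the core. I had no direct reading of the pad force. It rests on the crank angle, which had at most a few degrees of easing when I released the knob.
- **Probe:** I took the larger one from the stand. Its grip measured 22 x 30 mm and its top was at 148 mm, which fits the sizes given. It went through the slot with no noticeable contact force.
- **Last checks:**
  - The tool was vertical within about 0.1° and the arm was still, with the fingers at 21.8 mm on the probe under 40 N.
  - The outside force was about 1.5 N, which is the probe's weight.
  - The foot is about 41 mm below the hood's top face, so roughly 12 mm above the core.
- **Disagreement:** The wrist camera and the arm's own pose differed by 1 to 3 mm on where the slot is. I centred the blade directly in the wrist picture instead. That gave about 0.3 mm across the slot and about 1 mm along it.
- **Other things on the bench:** My route touched nothing that I could see, and those still in view in the last side picture looked unmoved.

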